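# Lay out a guitar pedalboard with a bridged power supply

### The job

Lay out the pedalboard: set the power supply on the pad made of two parallel strips, stand the aluminium bridge over it, and then set the four-knob delay pedal on top of the bridge. The tuner pedal (dark window, no knobs) goes on the wide pad and the mini pedal (one big knob) on the narrow pad. Centre everything on its pad, flat and in line with it, the pedals' footswitches towards the board's front edge; set things down without dropping them, and leave the mug and the tin where they are.

Things in the scene. Friction and masses are not known exactly. Their poses are not given: they have to be found in the camera images.
- supply: Loose power supply: plain flat black brick 86 x 46 x 23 mm, ribs on top, no knobs, about 0.18 kg. Origin: centre of underside; x along its length, y across, z up. Either way round will do. Grip across the 46 mm width. All five loose things start flat on the table in a row on the robot's side of the board, in any order, x within 0.5 rad of world x.
- bridge: Loose bridge (riser): bare aluminium channel, an upside-down U 130 x 68 x 40 mm high, 3 mm thick, open at both ends, standing on its two long legs; 62 mm clear between them, 37 mm clear below the top. Two grey tape strips on top. About 0.2 kg. Origin: centre of underside; x along its length, y across, z up. Either way round will do. Grip across the 68 mm width, on the legs' outer faces.
- delay: Loose delay pedal: grey cast box 120 x 64 x 38 mm with four black knobs (2 by 2, 12 mm high) on the rear half and a steel footswitch (13 mm high) near the front end, at x = -42 mm. about 0.38 kg. Origin: centre of underside; x along its length, y across, z up. Grip across the 64 mm width.
- tuner: Loose tuner pedal: grey cast box 112 x 60 x 31 mm with a wide dark window on the rear half, no knobs, and a steel footswitch (13 mm high) near the front end, at x = -36 mm. about 0.28 kg. Origin: centre of underside; x along its length, y across, z up. Grip across the 60 mm width.
- mini: Loose mini pedal: narrow grey cast box 92 x 40 x 31 mm with one big black knob (25 mm wide, 14 mm high) on the rear half and a steel footswitch (13 mm high) near the front end, at x = -30 mm. about 0.17 kg. Origin: centre of underside; x along its length, y across, z up. Grip across the 40 mm width.
- supply_pad: Supply's pad: two parallel white tape strips, 86 x 12 x 2 mm, 30 mm apart. Fixed on top of the flat dark pedalboard (440 x 150 mm, top at z = 0.034, front edge towards the robot, turned up to 0.15 rad). Origin: underside, middle of its FRONT end; x along it to the board's back, y left; its centre is at x = 43 mm. The pads lie about 125 mm apart, in any order.
- tuner_pad: Tuner's pad: one wide white tape rectangle, 100 x 50 x 2 mm. Fixed on top of the flat dark pedalboard (440 x 150 mm, top at z = 0.034, front edge towards the robot, turned up to 0.15 rad). Origin: underside, middle of its FRONT end; x along it to the board's back, y left; its centre is at x = 50 mm. The pads lie about 125 mm apart, in any order.
- mini_pad: Mini pedal's pad: one narrow white tape strip, 86 x 26 x 2 mm. Fixed on top of the flat dark pedalboard (440 x 150 mm, top at z = 0.034, front edge towards the robot, turned up to 0.15 rad). Origin: underside, middle of its FRONT end; x along it to the board's back, y left; its centre is at x = 43 mm. The pads lie about 125 mm apart, in any order.
- mug: Bystander: white mug, 80 mm across, 95 mm high, with a handle; loose, beyond one end of the board. Origin: centre of the underside.
- tin: Bystander: round steel tin, 72 mm across, 27 mm high; loose, beyond the other end of the board. Origin: centre of the underside.
Mind the look-alikes: they are no part of the job. What is shaped like the mini but yellow is not meant.

How it is judged:
On the way, in this order (a step that is already met when the one before it is completed fails the run):
1. the power supply stands on its two-strip pad (x of supply in the frame of supply_pad between 0.031 and 0.055 m and y of supply in the frame of supply_pad between -0.012 and 0.012 m and z of supply in the frame of supply_pad between -0.002 and 0.006 m and angle between the x axis of supply and the x axis of supply_pad, either way round below 0.2 rad and angle between supply's own z axis and vertical below 0.06 rad and linear speed of supply below 0.02 m/s and contact force between supply and the fingers below 0.1 N), for 0.2 s.
2. the bridge stands on the board over the power supply (x of supply in the frame of supply_pad between 0.031 and 0.055 m and y of supply in the frame of supply_pad between -0.012 and 0.012 m and z of supply in the frame of supply_pad between -0.002 and 0.006 m and angle between the x axis of each of supply, bridge and the x axis of supply_pad, either way round below 0.2 rad and angle between each of supply, bridge's own z axis and vertical below 0.06 rad and x of bridge in the frame of supply_pad between 0.031 and 0.055 m and y of bridge in the frame of supply_pad between -0.012 and 0.012 m and z of bridge in the frame of supply_pad between -0.004 and 0.004 m and x of supply in the frame of bridge between -0.02 and 0.02 m and linear speed of bridge below 0.02 m/s and contact force between bridge and the fingers below 0.1 N), for 0.2 s.
3. the delay pedal stands on the bridge (x of supply in the frame of supply_pad between 0.031 and 0.055 m and y of supply in the frame of supply_pad between -0.012 and 0.012 m and z of supply in the frame of supply_pad between -0.002 and 0.006 m and angle between the x axis of each of supply, bridge, delay and the x axis of supply_pad, either way round below 0.2 rad and angle between each of supply, bridge, delay's own z axis and vertical below 0.06 rad and x of bridge in the frame of supply_pad between 0.031 and 0.055 m and y of bridge in the frame of supply_pad between -0.012 and 0.012 m and z of bridge in the frame of supply_pad between -0.004 and 0.004 m and x of supply in the frame of bridge between -0.02 and 0.02 m and x of supply_pad in the frame of delay between -0.055 and -0.031 m and y of supply_pad in the frame of delay between -0.012 and 0.012 m and z of delay in the frame of supply_pad between 0.036 and 0.044 m and x of delay in the frame of bridge between -0.012 and 0.012 m and y of delay in the frame of bridge between -0.012 and 0.012 m and linear speed of delay below 0.02 m/s and contact force between delay and the fingers below 0.1 N), for 0.2 s.
At the end, for the whole second after the job is handed in: Supply, tuner and mini pedal on their pads, bridge over the supply, delay on the bridge: each centred within 12 mm along and across, within 0.2 rad of the pad's direction, footswitches to the front, flat, at its right height within 4 mm; all released and at rest (all of step 3 and x of tuner_pad in the frame of tuner between -0.062 and -0.038 m and y of tuner_pad in the frame of tuner between -0.012 and 0.012 m and z of tuner in the frame of tuner_pad between -0.002 and 0.006 m and angle between the x axis of tuner and the x axis of tuner_pad, either way round below 0.2 rad and angle between each of tuner, mini's own z axis and vertical below 0.06 rad and x of mini_pad in the frame of mini between -0.055 and -0.031 m and y of mini_pad in the frame of mini between -0.012 and 0.012 m and z of mini in the frame of mini_pad between -0.002 and 0.006 m and angle between the x axis of mini and the x axis of mini_pad, either way round below 0.2 rad and linear speed of each of supply, bridge, tuner, mini below 0.02 m/s and contact force between each of supply, bridge, tuner, mini and the fingers below 0.1 N); the robot touches nothing.
It fails at once if the mug was pushed away by more than 20 mm or tipped (distance of mug from where it was at the start of the episode above 0.02 m or angle between mug's own z axis and vertical above 0.3 rad).
It fails at once if the tin was pushed away by more than 20 mm or tipped (distance of tin from where it was at the start of the episode above 0.02 m or angle between tin's own z axis and vertical above 0.3 rad).
It fails at once if a thing was dropped or flung: it went faster than 0.6 m/s out of the fingers ((linear speed of supply above 0.6 m/s and contact force between supply and the fingers below 0.1 N) or (linear speed of bridge above 0.6 m/s and contact force between bridge and the fingers below 0.1 N) or (linear speed of delay above 0.6 m/s and contact force between delay and the fingers below 0.1 N) or (linear speed of tuner above 0.6 m/s and contact force between tuner and the fingers below 0.1 N) or (linear speed of mini above 0.6 m/s and contact force between mini and the fingers below 0.1 N)).
It also fails if it takes over 120 s, if anything falls off the work surface, if the arm or the gripper's body presses on something with over 40 N, if the wrist force passes 120 N, or if a joint passes its speed limit or range.

### The arm

A 6-joint arm with a two-finger parallel gripper is mounted at the origin on the work surface. World frame = base frame: x ahead of the robot, y to its left, z up, the work surface at z = 0. Lengths are in m, angles in rad, forces in N, time in s.
With the tool pointing down it reaches from about 0.35 to 0.775 m from the base axis. Payload 5.5 kg.
Tool frame: the origin (TCP) lies between the finger pads; the fingertips stand 8 mm ahead of it and the grasp point (between the pads) lies 11 mm behind it; z points along the fingers, y is the line along which they close (so a half turn about z gives the same grasp; the last joint's range is limited). The gripper opens to 85 mm and grips with 20 to 120 N. Pads are 22 mm wide; open, the fingers measure 114 mm over their backs; the gripper's body (76 mm by 85 mm) begins 54 mm behind the grasp point. The pads swing forward as they close: fully open they stand 13 mm farther back than shut.
Start: joints at [-1.442, 0.313, 0.046, 1.304, 0, 1.431], TCP at [0.153, -0.554, 0.239] pointing down, gripper open.
Joint ranges: [-2.76, 2.76], [-0.86, 1.69], [-1.03, 1.26], [-2.2, 2.34], [-1.47, 1.5], [-3.14, 3.14]. Speed limits (rad/s): [2.57, 2.57, 3.14, 3.14, 3.14, 3.14].

### API

Orientations are given as a unit quaternion [w, x, y, z].
In Python, from workcell import status, vision, job gives the robot as it stands. The module is installed in compiled form; this text tells all that it offers.
- The arm moves only by the tool apply_moves, never from a script. Its argument "moves" is one flat list of numbers, 6 for each row, row after row: the shift along the world's x, y, z in units of 25 mm (1.0 is 25 mm), then the turn, a rotation vector about the world's x, y, z in rad. In form: [x, y, z, rx, ry, rz, x, y, z, rx, ry, rz, ...]. A call has 1 to 20 rows; each row is the pose to reach, as a shift and turn from the pose commanded when the call began; what a row does not reach only later rows make up. A row lasts 1/12 s, in which the tool goes at most 41.7 mm and 7.16 degrees, less where a joint would pass 70% of its speed; a pose out of reach is approached as far as the arm can. A call with a gripper value outside its range is refused whole. "claw" is the opening in per cent of the stroke, from 0 (shut) to 100 (fully open), set as the call begins (left out, the last holds). The fingers move at their own pace and stop on an object; "newtons" is the grip in N (left out, the last holds). Time passes only in rows, so rows that repeat a pose let the fingers close. It gives the time, the measured TCP pose, the force, the opening and the grip force at its end, in the units of the state.
- status.get_state(): the state, without advancing time (a new reading comes with each control period).
- vision.read_camera(name): name is "scene" or "top"; returns a dict with "image" (384x512x3 uint8, blue, green, red), "camera_matrix" (3x3 intrinsics, pixels), "camera_from_world" (4x4, takes a point from world to camera coordinates). Camera axes: x right, y down, z forward; pixel columns grow to the right and rows downward; lengths in m; the calibration is good to about 2 mm. A picture is of the moment at which its call begins. There is no depth.
- job.hand_in(): hands the job in; it is judged then, once.
The state is a dict: "clock": time; "joint_pos": joint angles; "qvel": joint speeds; "tau": joint torques, N m; "tcp_pos": TCP position; "orientation": TCP orientation; "wrist_force": force on the tool from outside, world axes, zero at the start; "ft_torque": the same for the moment, N m; "finger_gap": finger opening in m; "grip_force": force on a finger pad.
Only numpy, scipy, OpenCV 4.12 (cv2) and the standard library are available. Lean on these libraries where they do the work, as an engineer would, in place of code of your own. Each camera call takes 0.05 s, during which the arm holds its last target. There are 200 camera calls.

## Working session

There is one attempt and no reset: what is moved stays moved. The work goes in short steps, Python scripts to look and compute and a tool call to move; the robot and the scene stay as the last step left them, time stands still between calls to the robot, and variables do not carry over. Pictures are saved under pics/ and viewed, at most 14 in all, crops included, and the job is handed in when it is done.

Besides the shell and the picture viewer there is one more tool, called after "Call:" as a command line: name --argument value ..., lists and objects as JSON in quotes. apply_moves: Moves the arm, as the interface text tells. Its arguments: {"type":"object","properties":{"moves":{"type":"array","items":{"type":"number"}},"claw":{"type":"number"},"newtons":{"type":"number"}},"required":["moves"]}

```bash
mkdir -p pics; cat > h.py <<'E'
import numpy as np, cv2
from workcell import status, vision, job
def cam(n):
    d=vision.read_camera(n); return d["image"],np.array(d["camera_matrix"]),np.array(d["camera_from_world"])
def ray(px,K,T,z):
    R,t=T[:3,:3],T[:3,3]; c=-R.T@t
    d=R.T@np.linalg.solve(K,[px[0],px[1],1.0]); return c+d*(z-c[2])/d[2]
def proj(p,K,T):
    q=K@(T[:3,:3]@np.array(p)+T[:3,3]); return q[:2]/q[2]
E
python3 - <<'E'
from h import *
for n in("top","scene"):
    im,K,T=cam(n); cv2.imwrite(f"pics/{n}0.png",cv2.resize(im,(800,600))); np.savez(f"{n}0.npz",im=im,K=K,T=T)
    print(n,K.round(1).tolist(),(-T[:3,:3].T@T[:3,3]).round(3),T[:3,:3].round(2).tolist())
print(status.get_state())
E
```

```text
top [[429.9, 0.0, 250.3], [0.0, 429.9, 185.2], [0.0, 0.0, 1.0]] [0.346 0.045 1.301] [[0.02, -1.0, -0.0], [-0.99, -0.02, -0.12], [0.12, 0.0, -0.99]]
scene [[480.0, 0.0, 258.3], [0.0, 480.0, 190.4], [0.0, 0.0, 1.0]] [1.067 0.985 0.814] [[-0.86, 0.51, 0.02], [0.28, 0.49, -0.83], [-0.43, -0.7, -0.56]]
{'clock': 0.1, 'joint_pos': array([-1.44160859e+00,  3.13938521e-01,  4.51160948e-02,  1.30362465e+00,
       -6.90095378e-06,  1.43119142e+00]), 'qvel': array([ 4.94779175e-04, -9.02266951e-04,  2.93233210e-03, -1.57309134e-05,
       -2.07199342e-03,  1.79629134e-03]), 'tau': array([ 1.79377890e-03, -4.81724954e+01,  2.99244815e+01,  1.26836705e-02,
       -1.17769750e-04, -1.04023670e-05]), 'tcp_pos': array([ 0.15262998, -0.55391475,  0.23850014]), 'orientation': array([-8.25382858e-04,  9.90982062e-01,  1.33992055e-01,  8.48591400e-07]), 'wrist_force': array([ 0.48548744,  0.2827841 , -0.08847916]), 'ft_torque': array([ 0.00213741,  0.00848773, -0.05383169]), 'grip_force': 0.0, 'finger_gap': 0.08525908627673111}
```

View pics/top0.png

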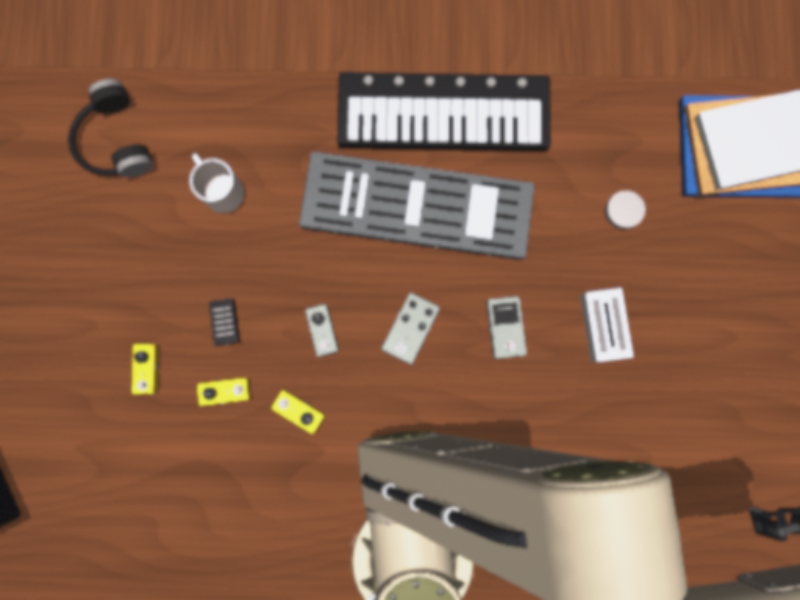

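View pics/scene0.png

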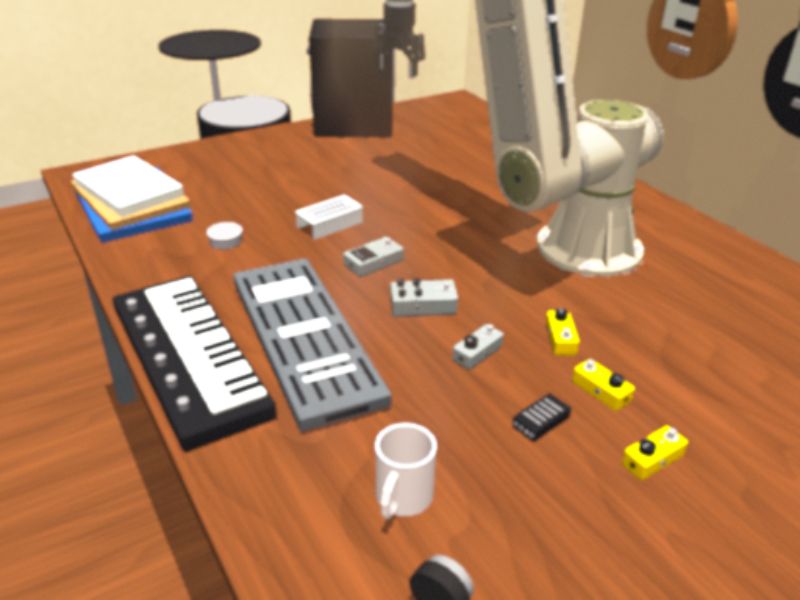

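Top picture (800x600 pixels). Candidates:
- **Supply:** black brick at (224,322). The keyboard (444,110) and the black box at the left edge are also dark.
- **Mini:** grey at (321,330). The yellow look-alikes at (144,369), (223,392) and (298,412) are not meant.
- **Delay:** (411,328), four knobs.
- **Tuner:** (507,327), dark window.
- **Bridge:** (608,325), pale with grey strips. The paper stack at (750,140) is also pale.
- **Pads:** two strips at (354,194), narrow at (415,203), wide at (482,211).
- **Bystanders:** mug (214,185), tin (626,209).

Footswitches already face the robot.

```bash
cat > meas.py <<'E'
from h import *
H=dict(supply=.023,mini=.031,delay=.038,tuner=.031,bridge=.040)
C0=dict(supply=(224,322),mini=(321,330),delay=(411,328),tuner=(507,327),bridge=(608,325))
def rects(mask,pts,h,K,T,img):
    # scale 4x upsampled; biggest contour near pts
    pass
def measure(im,K,T,items,S=4):
    big=cv2.resize(im,None,fx=S,fy=S,interpolation=cv2.INTER_CUBIC)
    hsv=cv2.cvtColor(big,cv2.COLOR_BGR2HSV); sat=hsv[...,1]; out={}
    for n,(c,z,mode) in items.items():
        m=np.uint8((sat<85) if mode=="s" else (hsv[...,2]>200)&(sat<60))*255
        x,y=np.array(c)/1.5625*S
        w=np.zeros_like(m); cv2.circle(w,(int(x),int(y)),int((30 if mode=="s" else 26)*S),255,-1); m&=w
        m=cv2.morphologyEx(m,cv2.MORPH_CLOSE,np.ones((9,9) if mode=="s" else (3,3)))
        cs,_=cv2.findContours(m,cv2.RETR_EXTERNAL,cv2.CHAIN_APPROX_NONE)
        cs=[k for k in cs if cv2.contourArea(k)>40*S*S]
        k=min(cs,key=lambda k:-cv2.pointPolygonTest(k,(x,y),True))
        P=np.array([ray(((p[0][0]+.5)/S-.5,(p[0][1]+.5)/S-.5),K,T,z)[:2] for p in k])
        (cx,cy),(a,b),t=cv2.minAreaRect((P*1000).astype(np.float32))
        if a<b:a,b,t=b,a,t+90
        t=(t+90)%180-90
        out[n]=(cx/1000,cy/1000,np.radians(t),a,b); print(n,"x %.4f y %.4f yaw %.3f size %.0f %.0f"%out[n])
    return out
PADS=dict(stripL=((347,193),.036,"p"),stripR=((362,196),.036,"p"),mini_pad=((415,203),.036,"p"),tuner_pad=((482,211),.036,"p"))
E
python3 - <<'E'
from meas import *
d=np.load("top0.npz"); im,K,T=d["im"],d["K"],d["T"]
measure(im,K,T,{n:(C0[n],H[n]/2,"s") for n in C0}); measure(im,K,T,PADS)
measure(im,K,T,dict(tin=((626,209),.0135,"s"),mug=((214,185),.047,"s")))
c=im[110:250,110:430]; cv2.imwrite("pics/c1.png",cv2.resize(c,(800,350),interpolation=cv2.INTER_CUBIC))
E
```

```text
supply x 0.4356 y 0.3700 yaw 0.173 size 86 47
mini x 0.4232 y 0.1812 yaw 0.277 size 99 47
delay x 0.4291 y 0.0110 yaw -0.451 size 127 70
tuner x 0.4343 y -0.1728 yaw 0.127 size 118 68
bridge x 0.4418 y -0.3645 yaw 0.145 size 141 85
stripL x 0.6869 y 0.1387 yaw -0.129 size 87 14
stripR x 0.6834 y 0.1091 yaw -0.123 size 86 14
mini_pad x 0.6703 y 0.0063 yaw -0.125 size 87 27
tuner_pad x 0.6552 y -0.1228 yaw -0.130 size 102 52
tin x 0.6695 y -0.4078 yaw -1.555 size 80 78
mug x 0.7027 y 0.3925 yaw 0.977 size 136 90
```

View pics/c1.png

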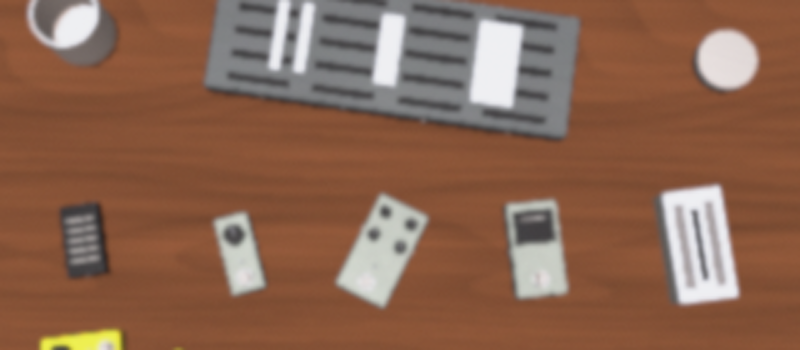

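The crop confirms the choices: supply (84,240), grey mini (240,253), delay (382,250), tuner (537,250), bridge (697,245) with its left leg visible at (668,250). I'll check the bridge by its top face, then move.

```bash
python3 - <<'E'
from meas import *
d=np.load("top0.npz"); im,K,T=d["im"],d["K"],d["T"]
q=np.array([ray((a/2.5+110-.3,b/2.5+110-.3),K,T,.04) for a,b in [(658,193),(722,184),(739,296),(680,304)]])
print(q.round(4).tolist(),q.mean(0).round(4))
# scene cross-check: project measured object centres (mid-height)
d=np.load("scene0.npz"); im2,K2,T2=d["im"],d["K"],d["T"]
for n,p in dict(supply=(.4356,.37,.023),bridge=(.4418,-.3645,.04),delay=(.4291,.011,.038)).items(): 
    q=proj(p,K2,T2); print(n,(q*1.5625).round(1))
    cv2.circle(im2,tuple(int(v) for v in q.round()),1,(0,0,255),-1)
cv2.imwrite("pics/c2.png",cv2.resize(im2[110:300,170:400],(800,661))[:600])
E
```

```text
[[0.5004, -0.314, 0.04], [0.5124, -0.3899, 0.04], [0.3808, -0.4064, 0.04], [0.3704, -0.3373, 0.04]] [ 0.441  -0.3619  0.04  ]
supply [542.5 411.8]
bridge [327.3 208.1]
delay [422.3 289.5]
```

View pics/c2.png

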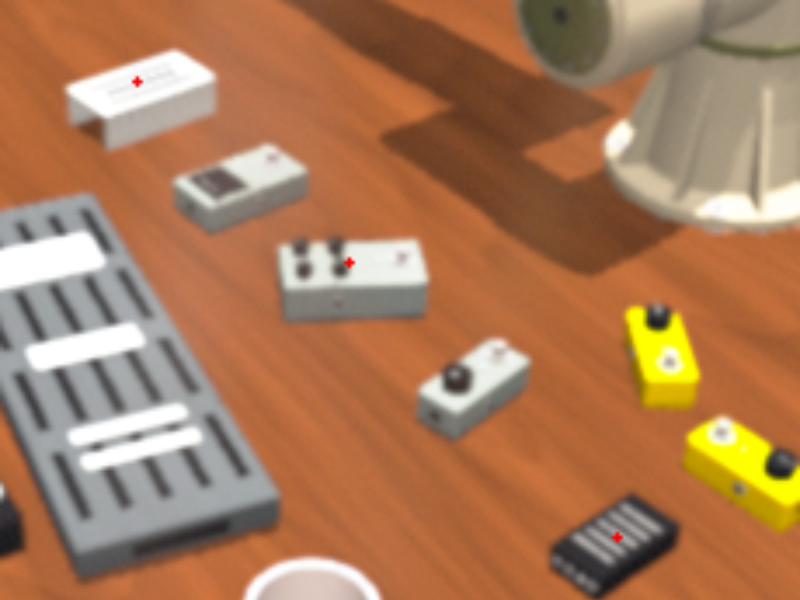

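Call:
apply_moves --moves '[0,0,0,0,0,1.45,0,0,0,0,0,1.45,0,0,0,0,0,1.45,0,0,0,0,0,1.45,0,0,0,0,0,1.45,0,0,0,0,0,1.45,0,0,0,0,0,1.45,0,0,0,0,0,1.45,0,0,0,0,0,1.45,0,0,0,0,0,1.45,0,0,0,0,0,1.45,0,0,0,0,0,1.45]' --claw 100 --newtons 40

```text
clock: 1.1
tcp_pos: [0.1527, -0.5541, 0.2388]
orientation: [-0.0, 0.651, 0.759, 0.0]
wrist_force: [-0.9, -0.1, -0.3]
finger_gap: 0.0853
grip_force: 0.0
```

The scene crop agrees with the top view: the marks fall on the centres of the bridge (137,82) and the supply (617,538). Now I'll travel to the supply.

Call:
apply_moves --moves '[11.9,10.2,0,0,0,1.18,11.9,10.2,0,0,0,1.18,11.9,10.2,0,0,0,1.18,11.9,10.2,0,0,0,1.18,11.9,10.2,0,0,0,1.18,11.9,10.2,0,0,0,1.18,11.9,10.2,0,0,0,1.18,11.9,10.2,0,0,0,1.18,11.9,10.2,0,0,0,1.18,11.32,22,0,0,0,1.5,11.32,22,0,0,0,1.5,11.32,22,0,0,0,1.5,11.32,22,0,0,0,1.5,11.32,22,0,0,0,1.5,11.32,22,0,0,0,1.5,11.32,22,0,0,0,1.5,11.32,22,0,0,0,1.5,11.32,22,0,0,0,1.5]'

```text
clock: 2.6
tcp_pos: [0.4348, -0.0012, 0.2392]
orientation: [-0.0, -0.041, 0.999, 0.0]
wrist_force: [-0.4, -0.4, 0.6]
finger_gap: 0.0854
grip_force: 0.0
```

```bash
cat >> h.py <<'E'
def go(x,y,z,th):
    "shift (25 mm units) and rz from the current pose to x,y,z with tool x along th+pi"
    s=status.get_state(); p=s["tcp_pos"]; q=s["orientation"]
    yaw=2*np.arctan2(q[2],q[1]); r=(th+np.pi-yaw+np.pi)%(2*np.pi)-np.pi
    print("shift",((np.array([x,y,z])-p)/.025).round(2),"rz %.3f"%r,"j",s["joint_pos"].round(2),"t",s["clock"])
E
python3 -c "
from h import *
go(.4356,.37,.12,.173);go(.4356,.37,.012,.173)"
```

```text
shift [ 0.03 14.85 -4.77] rz 0.090 j [-0.19  0.04 -0.29  1.24  0.   -0.27] t 2.6
shift [ 0.03 14.85 -9.09] rz 0.090 j [-0.19  0.04 -0.29  1.24  0.   -0.27] t 2.6
```

Call:
apply_moves --moves '[0.03,14.85,0,0,0,0.09,0.03,14.85,0,0,0,0.09,0.03,14.85,0,0,0,0.09,0.03,14.85,0,0,0,0.09,0.03,14.85,0,0,0,0.09,0.03,14.85,0,0,0,0.09,0.03,14.85,0,0,0,0.09,0.03,14.85,0,0,0,0.09,0.03,14.85,0,0,0,0.09,0.03,14.85,-1.5,0,0,0.09,0.03,14.85,-3,0,0,0.09,0.03,14.85,-4.5,0,0,0.09,0.03,14.85,-5.5,0,0,0.09,0.03,14.85,-5.5,0,0,0.09,0.03,14.85,-5.5,0,0,0.09]'

```text
clock: 3.85
tcp_pos: [0.436, 0.3654, 0.1005]
orientation: [-0.002, -0.083, 0.997, -0.001]
wrist_force: [-0.3, -1.0, 0.6]
finger_gap: 0.0854
grip_force: 0.0
```

```bash
python3 - <<'E'
from h import *
go(.4356,.37,.012,.173)
for n in("top","scene"):
    im,K,T=cam(n); q=proj((.4356,.37,.02),K,T); a,b=[int(v) for v in q]
    c=im[max(b-50,0):b+50,a-65:a+65]; cv2.imwrite(f"pics/s_{n}.png",cv2.resize(c,(400,308)))
cv2.imwrite("pics/s.png",np.hstack([cv2.imread("pics/s_top.png"),cv2.imread("pics/s_scene.png")]))
E
```

```text
shift [-0.02  0.18 -3.54] rz 0.007 j [ 0.56  0.38 -0.21  0.99 -0.    0.39] t 3.85
```

View pics/s.png

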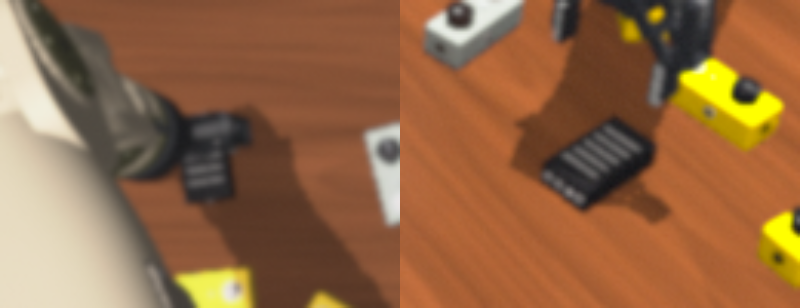

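The side view shows the supply at (600,163) between the two fingers at (565,15) and (655,85). Descending.

Call:
apply_moves --moves '[0,0,-1,0,0,0,0,0,-2,0,0,0,0,0,-3,0,0,0,0,0,-3.56,0,0,0,0,0,-3.56,0,0,0,0,0,-3.56,0,0,0,0,0,-3.56,0,0,0]'

```text
clock: 4.53
tcp_pos: [0.4384, 0.3678, 0.0153]
orientation: [0.002, -0.083, 0.997, 0.001]
wrist_force: [1.2, 0.4, 0.2]
finger_gap: 0.0853
grip_force: 0.0
```

Call:
apply_moves --moves '[0,0,0,0,0,0,0,0,0,0,0,0,0,0,0,0,0,0,0,0,0,0,0,0,0,0,0,0,0,0,0,0,0,0,0,0,0,0,0,0,0,0,0,0,0,0,0,0]' --claw 0 --newtons 40

```text
clock: 5.2
tcp_pos: [0.4371, 0.3674, 0.0141]
orientation: [0.001, -0.084, 0.997, 0.001]
wrist_force: [-0.7, -0.6, 6.1]
finger_gap: 0.0451
grip_force: 42.2
```

Gripped (gap 45 mm). Lift, carry to the two-strip pad and lower.

Call:
apply_moves --moves '[0,0,1,0,0,0,0,0,2.2,0,0,0,0,0,3.5,0,0,0,1,-1,4,0,0,-0.05,2,-2,4,0,0,-0.1,3,-3,4,0,0,-0.15,4,-4,4,0,0,-0.2,5,-5,4,0,0,-0.25,6,-6,4,0,0,-0.294,7,-7,4,0,0,-0.294,8,-8,4,0,0,-0.294,9,-9,4,0,0,-0.294,9.96,-9.74,4,0,0,-0.294,9.96,-9.74,4,0,0,-0.294,9.96,-9.74,4,0,0,-0.294,9.96,-9.74,4,0,0,-0.294,9.96,-9.74,4,0,0,-0.294,9.96,-9.74,4,0,0,-0.294]'

```text
clock: 6.7
tcp_pos: [0.6844, 0.1245, 0.1128]
orientation: [-0.0, 0.063, 0.998, 0.0]
wrist_force: [0.9, 0.4, -2.0]
finger_gap: 0.0448
grip_force: 42.2
```

```bash
python3 -c "
from h import *
go(.6862,.1239,.050,-.126)"
```

```text
shift [ 0.07 -0.02 -2.51] rz -0.001 j [0.06 0.6  0.19 1.16 0.   0.19] t 6.7
```

Call:
apply_moves --moves '[0.07,0,-0.8,0,0,0,0.07,0,-1.6,0,0,0,0.07,0,-2,0,0,0,0.07,0,-2.2,0,0,0,0.07,0,-2.35,0,0,0,0.07,0,-2.45,0,0,0,0.07,0,-2.48,0,0,0,0.07,0,-2.48,0,0,0,0.07,0,-2.48,0,0,0]'

```text
clock: 7.45
tcp_pos: [0.6878, 0.1234, 0.0517]
orientation: [0.001, 0.063, 0.998, 0.0]
wrist_force: [-0.2, 0.1, -2.8]
finger_gap: 0.0447
grip_force: 42.1
```

Call:
apply_moves --moves '[-0.04,0,-0.04,0,0,0,-0.04,0,-0.07,0,0,0,-0.04,0,-0.07,0,0,0,-0.04,0,-0.07,0,0,0]'

```text
clock: 7.78
tcp_pos: [0.6866, 0.1233, 0.0501]
orientation: [0.001, 0.063, 0.998, 0.0]
wrist_force: [-1.6, -0.3, 4.7]
finger_gap: 0.0453
grip_force: 42.9
```

Contact. Release and rise.

Call:
apply_moves --moves '[0,0,0,0,0,0,0,0,0,0,0,0,0,0,0,0,0,0,0,0,0,0,0,0,0,0,0,0,0,0,0,0,0.5,0,0,0,0,0,1.2,0,0,0,0,0,2.2,0,0,0,0,0,3.5,0,0,0,0,0,4.5,0,0,0,-2,-4,5,0,0,0,-3,-6,5,0,0,0,-4,-8,5,0,0,0,-5,-9.5,5,0,0,0.1,-6,-11,5,0,0,0.2,-7,-12,5,0,0,0.27,-8,-13,5,0,0,0.27,-9,-14,5,0,0,0.27,-9.8,-15,5,0,0,0.27]' --claw 100

```text
clock: 9.37
tcp_pos: [0.4874, -0.1946, 0.1749]
orientation: [0.001, -0.072, 0.997, -0.0]
wrist_force: [0.1, -0.9, 0.1]
finger_gap: 0.0857
grip_force: 0.0
```

```bash
python3 - <<'E'
from meas import *
go(.441,-.363,.1,.14); go(.441,-.363,.016,.14)
for n in("top",):
    im,K,T=cam(n); c=im[80:260,140:400]; cv2.imwrite(f"pics/s1.png",cv2.resize(c,(780,540)))
E
```

```text
shift [-1.86 -6.74 -3.  ] rz -0.003 j [-0.53  0.24 -0.21  1.12  0.   -0.68] t 9.3667
shift [-1.86 -6.74 -6.36] rz -0.003 j [-0.53  0.24 -0.21  1.12  0.   -0.68] t 9.3667
```

View pics/s1.png

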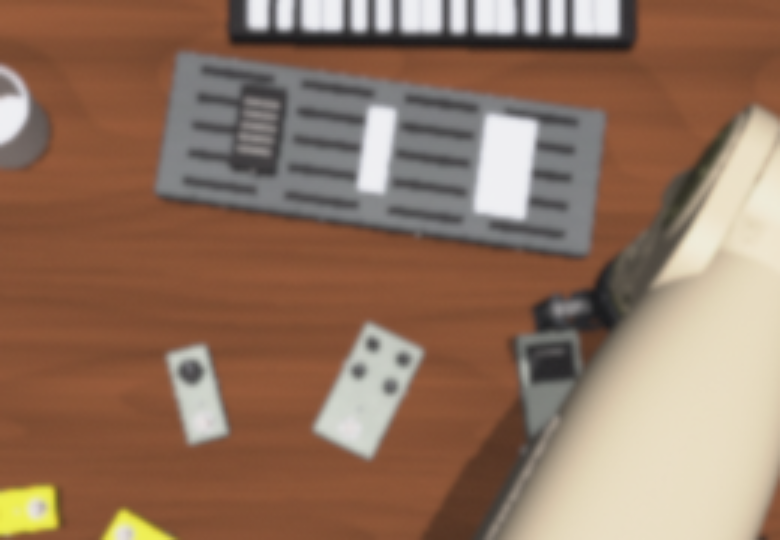

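The picture shows the supply at (258,131) covering both strips, in line with them. Next I'll numerically check it and go above the bridge.

Call:
apply_moves --moves '[-1,-3.5,0,0,0,0,-1.8,-5,0,0,0,0,-1.8,-5,0,0,0,0,-1.8,-5,0,0,0,0,-1.8,-5,0,0,0,0,-1.8,-5,0,0,0,0,-1.8,-5,0,0,0,0]'

```text
clock: 10.0
tcp_pos: [0.4439, -0.317, 0.174]
orientation: [0.0, -0.072, 0.997, 0.0]
wrist_force: [0.2, 0.4, 0.4]
finger_gap: 0.0853
grip_force: 0.0
```

```bash
python3 - <<'E'
from h import *
go(.441,-.363,.1,.14)
im,K,T=cam("top"); big=cv2.resize(im[100:148,208:246],None,fx=4,fy=4,interpolation=cv2.INTER_CUBIC)
print(ray((226,123.7),K,T,.0475).round(4))
m=np.uint8(big.max(2)<70)*255; m=cv2.morphologyEx(m,cv2.MORPH_CLOSE,np.ones((25,25))); m=cv2.morphologyEx(m,cv2.MORPH_OPEN,np.ones((41,41)))
k=max(cv2.findContours(m,0,2)[0],key=cv2.contourArea)
P=np.float32([ray((p[0][0]/4+208-.4,p[0][1]/4+100-.4),K,T,.0475)[:2]*1000 for p in k]); print(cv2.minAreaRect(P))
E
```

```text
shift [-0.12 -1.84 -2.96] rz -0.004 j [-0.77  0.28 -0.16  1.13  0.   -0.91] t 10.0
[0.6827 0.1238 0.0475]Traceback (most recent call last):
  File "<stdin>", line 6, in <module>
ValueError: max() iterable argument is empty
```

Supply is about 2 mm off centre, which is fine. Over the bridge:

Call:
apply_moves --moves '[-0.12,-0.9,0,0,0,0,-0.12,-1.84,-0.5,0,0,0,-0.12,-1.84,-1.5,0,0,0,-0.12,-1.84,-3,0,0,0,-0.12,-1.84,-3,0,0,0,-0.12,-1.84,-3,0,0,0,-0.12,-1.84,-3,0,0,0,-0.12,-1.84,-3,0,0,0]'

```text
clock: 10.72
tcp_pos: [0.442, -0.3645, 0.101]
orientation: [0.001, -0.072, 0.997, -0.001]
wrist_force: [0.4, 0.0, -0.6]
finger_gap: 0.0853
grip_force: 0.0
```

```bash
python3 - <<'E'
from h import *
go(.441,-.363,.018,.145)
im,K,T=cam("scene"); q=proj((.441,-.363,.04),K,T); a,b=[int(v) for v in q]
cv2.imwrite("pics/b1.png",cv2.resize(im[b-60:b+60,a-80:a+80],(800,600),interpolation=cv2.INTER_CUBIC))
E
```

```text
shift [-0.04  0.06 -3.32] rz 0.000 j [-0.83  0.38 -0.2   0.98  0.   -0.97] t 10.7167
```

View pics/b1.png

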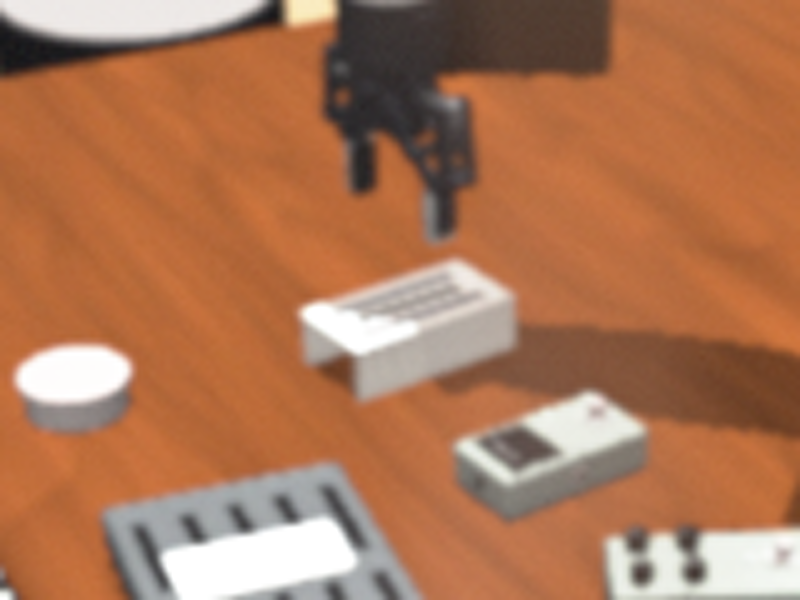

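The bridge's top centre (408,307) is straight below the middle of the fingers (360,185)/(440,235). Descend in two steps.

Call:
apply_moves --moves '[0,0,-1,0,0,0,0,0,-1.8,0,0,0,0,0,-2.1,0,0,0,0,0,-2.4,0,0,0,0,0,-2.4,0,0,0,0,0,-2.4,0,0,0]'

```text
clock: 11.27
tcp_pos: [0.441, -0.3645, 0.0395]
orientation: [0.0, -0.072, 0.997, -0.0]
wrist_force: [-0.4, -0.6, 0.4]
finger_gap: 0.0853
grip_force: 0.0
```

Call:
apply_moves --moves '[0,0,-0.5,0,0,0,0,0,-0.9,0,0,0,0,0,-0.9,0,0,0,0,0,-0.9,0,0,0]'

```text
clock: 11.6
tcp_pos: [0.4403, -0.3639, 0.0161]
orientation: [-0.0, -0.072, 0.997, 0.0]
wrist_force: [0.8, -0.1, 0.4]
finger_gap: 0.0854
grip_force: 0.0
```

Call:
apply_moves --moves '[0,0,0,0,0,0,0,0,0,0,0,0,0,0,0,0,0,0,0,0,0,0,0,0,0,0,0,0,0,0,0,0,0,0,0,0]' --claw 0 --newtons 40

```text
clock: 12.1
tcp_pos: [0.441, -0.3645, 0.0171]
orientation: [0.0, -0.072, 0.997, -0.0]
wrist_force: [-0.8, -0.0, 5.7]
finger_gap: 0.0676
grip_force: 46.6
```

```bash
python3 - <<'E'
from h import *
go(.685,.124,.053,-.126)
E
```

```text
shift [ 9.76 19.54  1.44] rz -0.269 j [-0.83  0.47 -0.3   0.8   0.   -0.97] t 12.1
```

Call:
apply_moves --moves '[0,0,1,0,0,0,0,0,2.2,0,0,0,0,0,3.5,0,0,0,0.3,1,4.5,0,0,0,0.9,2.2,5,0,0,-0.05,1.5,3.5,5,0,0,-0.1,2.1,4.7,5,0,0,-0.15,2.7,5.9,5,0,0,-0.2,3.4,7.1,5,0,0,-0.25,4,8.3,5,0,0,-0.269,4.7,9.5,5,0,0,-0.269,5.3,10.7,5,0,0,-0.269,6,11.9,5,0,0,-0.269,6.6,13.1,5,0,0,-0.269,7.2,14.3,5,0,0,-0.269,7.8,15.5,5,0,0,-0.269,8.4,16.7,5,0,0,-0.269,9,17.9,5,0,0,-0.269,9.4,18.7,5,0,0,-0.269,9.74,19.54,5,0,0,-0.269]'

```text
clock: 13.77
tcp_pos: [0.6844, 0.126, 0.1401]
orientation: [-0.001, 0.062, 0.998, -0.0]
wrist_force: [0.1, -0.1, -2.3]
finger_gap: 0.0675
grip_force: 46.5
```

Call:
apply_moves --moves '[0,0,0,0,0,0,0,0,0,0,0,0,0,0,0,0,0,0,0,0,0,0,0,0]'

```text
clock: 14.1
tcp_pos: [0.6836, 0.1234, 0.1408]
orientation: [-0.001, 0.063, 0.998, -0.0]
wrist_force: [-0.1, 0.4, -2.3]
finger_gap: 0.0674
grip_force: 46.5
```

```bash
python3 - <<'E'
from h import *
go(.684,.124,.0511,-.126)
im,K,T=cam("scene"); q=proj((.684,.124,.08),K,T); a,b=[int(v) for v in q]
cv2.imwrite("pics/b2.png",cv2.resize(im[b-60:b+60,a-80:a+80],(800,600),interpolation=cv2.INTER_CUBIC))
E
```

```text
shift [ 0.02  0.03 -3.59] rz 0.001 j [ 0.06  0.59  0.23  1.21 -0.    0.19] t 14.1
```

View pics/b2.png

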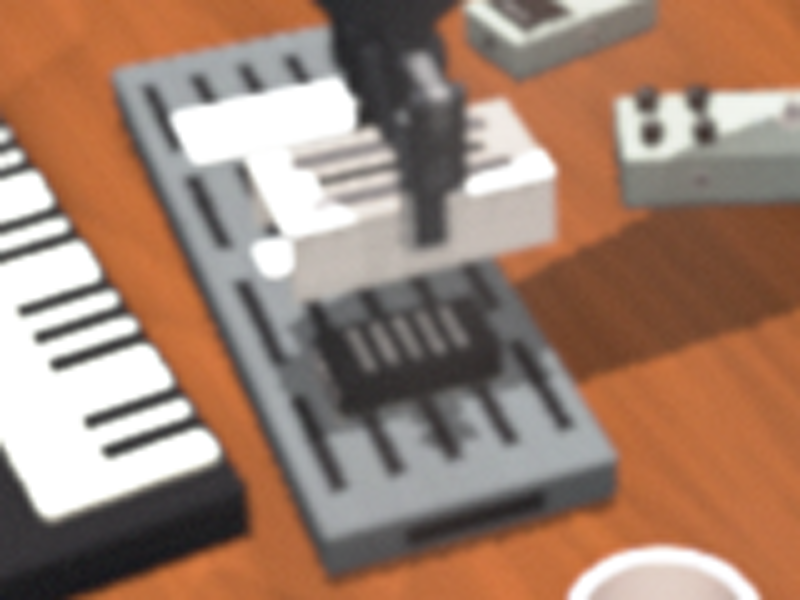

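The bridge is held level at (420,200), straight above the supply at (410,350). Lower.

Call:
apply_moves --moves '[0,0,-0.8,0,0,0,0,0,-1.6,0,0,0,0,0,-2.3,0,0,0,0,0,-2.8,0,0,0,0,0,-3.1,0,0,0,0,0,-3.3,0,0,0,0,0,-3.4,0,0,0,0,0,-3.46,0,0,0,0,0,-3.5,0,0,0,0,0,-3.54,0,0,0,0,0,-3.56,0,0,0,0,0,-3.56,0,0,0]'

```text
clock: 15.15
tcp_pos: [0.6843, 0.1244, 0.0526]
orientation: [0.0, 0.063, 0.998, 0.0]
wrist_force: [0.0, 0.4, -1.5]
finger_gap: 0.0669
grip_force: 46.5
```

Call:
apply_moves --moves '[0,0,-0.03,0,0,0,0,0,-0.06,0,0,0,0,0,-0.06,0,0,0,0,0,-0.06,0,0,0]'

```text
clock: 15.48
tcp_pos: [0.6843, 0.1244, 0.0511]
orientation: [0.0, 0.063, 0.998, 0.0]
wrist_force: [-1.1, -0.1, 0.7]
finger_gap: 0.0673
grip_force: 46.7
```

Call:
apply_moves --moves '[0,0,0,0,0,0,0,0,0,0,0,0,0,0,0,0,0,0,0,0,0,0,0,0,0,0,0.5,0,0,0,0,0,1.2,0,0,0,0,0,2.2,0,0,0,0,0,3.2,0,0,0,-1.2,-0.5,3.8,0,0,0,-2.5,-1.1,3.8,0,0,-0.1,-3.8,-1.7,3.8,0,0,-0.2,-5.1,-2.3,3.8,0,0,-0.3,-6.4,-2.9,3.8,0,0,-0.325,-7.7,-3.5,3.8,0,0,-0.325,-8.9,-4,3.8,0,0,-0.325,-9.6,-4.3,3.8,0,0,-0.325,-10.2,-4.54,3.8,0,0,-0.325,-10.2,-4.54,3.8,0,0,-0.325,-10.2,-4.54,3.8,0,0,-0.325,-10.2,-4.54,3.8,0,0,-0.325]' --claw 100

```text
clock: 17.15
tcp_pos: [0.4303, 0.0108, 0.1461]
orientation: [0.001, 0.224, 0.975, 0.0]
wrist_force: [0.0, 0.4, -0.4]
finger_gap: 0.0856
grip_force: 0.0
```

```bash
python3 - <<'E'
from h import *
go(.4291,.011,.020,-.451)
im,K,T=cam("scene"); q=proj((.55,.08,.05),K,T); a,b=[int(v) for v in q]
cv2.imwrite("pics/d1.png",cv2.resize(im[b-90:b+90,a-120:a+120],(800,600),interpolation=cv2.INTER_CUBIC))
im,K,T=cam("top"); cv2.imwrite("pics/d1t.png",cv2.resize(im[80:260,140:380],(800,600),interpolation=cv2.INTER_CUBIC))
E
```

```text
shift [-0.05  0.01 -5.05] rz -0.000 j [-0.16  0.09 -0.47  1.01  0.    0.29] t 17.15
```

View pics/d1.png

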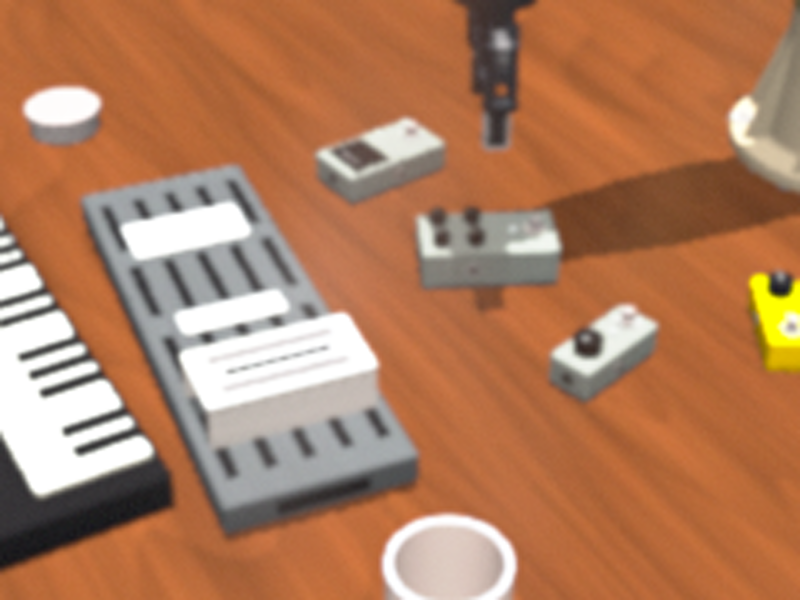

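View pics/d1t.png

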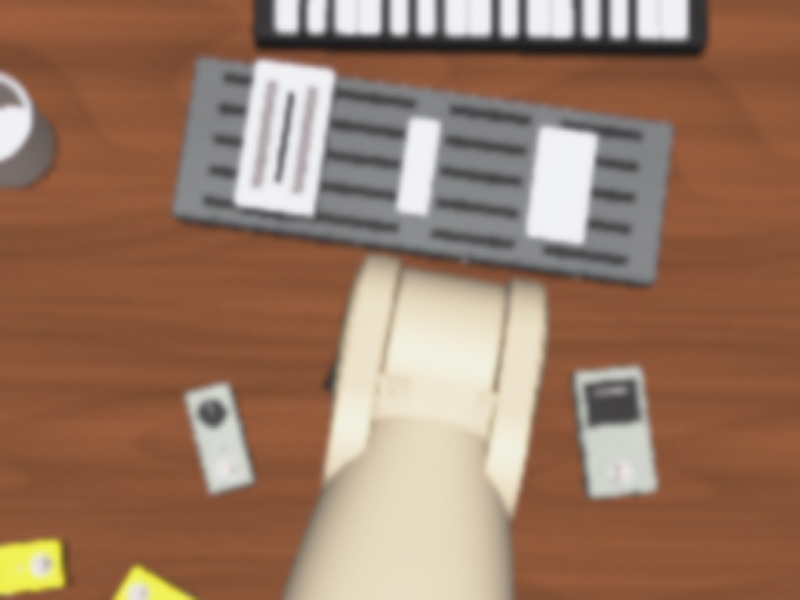

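The bridge stands on the board at crop pixel (285,137), in line, and the delay is below the gripper. Descend on the delay.

Call:
apply_moves --moves '[0,0,-1,0,0,0,0,0,-2,0,0,0,0,0,-3,0,0,0,0,0,-3.8,0,0,0,0,0,-4.4,0,0,0,0,0,-4.8,0,0,0,0,0,-5.05,0,0,0,0,0,-5.05,0,0,0,0,0,-5.05,0,0,0]'

```text
clock: 18.0
tcp_pos: [0.4295, 0.011, 0.0193]
orientation: [-0.0, 0.223, 0.975, 0.0]
wrist_force: [-0.2, -0.6, -0.0]
finger_gap: 0.0852
grip_force: 0.0
```

Call:
apply_moves --moves '[0,0,0,0,0,0,0,0,0,0,0,0,0,0,0,0,0,0,0,0,0,0,0,0,0,0,0,0,0,0,0,0,0,0,0,0]' --claw 0 --newtons 60

```text
clock: 18.5
tcp_pos: [0.4299, 0.0104, 0.0206]
orientation: [0.001, 0.224, 0.975, -0.0]
wrist_force: [0.4, -1.1, 5.5]
finger_gap: 0.0626
grip_force: 66.5
```

```bash
python3 - <<'E'
from h import *
d=np.load("top0.npz"); K,T=d["K"],d["T"]
c=np.array([ray((a/3.3333+140-.35,b/3.3333+80-.35),K,T,.074) for a,b in [(254,60),(335,68),(316,215),(234,206)]]).mean(0); print(c)
go(.684,.124,.094,-.126)
E
```

```text
[0.68462042 0.12503641 0.074     ]
shift [10.16  4.55  2.94] rz 0.325 j [-0.16  0.24 -0.66  0.68 -0.    0.29] t 18.5
```

Call:
apply_moves --moves '[0,0,1,0,0,0,0,0,2.2,0,0,0,0,0,3.5,0,0,0,0,0,4.7,0,0,0,0.5,0.2,5.5,0,0,0.05,1.5,0.7,5.5,0,0,0.1,2.6,1.2,5.5,0,0,0.15,3.7,1.7,5.5,0,0,0.2,4.8,2.2,5.5,0,0,0.25,5.9,2.7,5.5,0,0,0.3,7,3.2,5.5,0,0,0.325,8,3.6,5.5,0,0,0.325,9,4,5.5,0,0,0.325,9.8,4.4,5.5,0,0,0.325,10.18,4.57,5.5,0,0,0.325,10.18,4.57,5.5,0,0,0.325,10.18,4.57,5.5,0,0,0.325,10.18,4.57,5.5,0,0,0.325]'

```text
clock: 20.0
tcp_pos: [0.6824, 0.1249, 0.1562]
orientation: [-0.001, 0.063, 0.998, -0.0]
wrist_force: [-0.7, -1.0, -4.4]
finger_gap: 0.0625
grip_force: 70.3
```

```bash
python3 - <<'E'
from h import *
go(.6846,.1245,.0946,-.126)
E
```

```text
shift [ 0.09 -0.01 -2.46] rz -0.000 j [0.07 0.58 0.26 1.25 0.   0.19] t 20.0
```

Call:
apply_moves --moves '[0.04,0,-0.6,0,0,0,0.04,0,-1.2,0,0,0,0.04,0,-1.7,0,0,0,0.04,0,-2,0,0,0,0.04,0,-2.2,0,0,0,0.04,0,-2.3,0,0,0,0.04,0,-2.36,0,0,0,0.04,0,-2.4,0,0,0,0.04,0,-2.42,0,0,0,0.04,0,-2.42,0,0,0,0.04,0,-2.42,0,0,0]'

```text
clock: 20.92
tcp_pos: [0.6849, 0.1252, 0.0969]
orientation: [0.0, 0.063, 0.998, 0.0]
wrist_force: [0.1, 0.2, -3.9]
finger_gap: 0.0625
grip_force: 70.3
```

Call:
apply_moves --moves '[0,0,-0.03,0,0,0,0,0,-0.06,0,0,0,0,0,-0.08,0,0,0,0,0,-0.1,0,0,0,0,0,-0.1,0,0,0,0,0,-0.1,0,0,0]'

```text
clock: 21.42
tcp_pos: [0.6847, 0.1251, 0.0947]
orientation: [0.0, 0.063, 0.998, 0.0]
wrist_force: [-1.9, -0.0, 1.7]
finger_gap: 0.0628
grip_force: 70.9
```

Call:
apply_moves --moves '[0,0,0,0,0,0,0,0,0,0,0,0,0,0,0,0,0,0,0,0,0,0,0,0,0,0,0.5,0,0,0,0,0,1.2,0,0,0,0,0,2.2,0,0,0,0,0,3.3,0,0,0,-0.9,-1,3.3,0,0,0.05,-1.8,-2.1,3.3,0,0,0.1,-2.7,-3.2,3.3,0,0,0.15,-3.6,-4.3,3.3,0,0,0.2,-4.5,-5.4,3.3,0,0,0.253,-5.4,-6.5,3.3,0,0,0.253,-6.3,-7.6,3.3,0,0,0.253,-7.2,-8.7,3,0,0,0.253,-8.1,-9.8,2.5,0,0,0.253,-9,-10.9,2,0,0,0.253,-9.7,-11.5,1.5,0,0,0.253,-10.02,-11.92,1,0,0,0.253]' --claw 100

```text
clock: 23.08
tcp_pos: [0.432, -0.1744, 0.1187]
orientation: [-0.0, -0.062, 0.998, -0.0]
wrist_force: [-0.1, 0.2, 0.2]
finger_gap: 0.0854
grip_force: 0.0
```

Call:
apply_moves --moves '[0,0,0,0,0,0,0,0,0,0,0,0,0,0,0,0,0,0,0,0,0,0,0,0]'

```text
clock: 23.42
tcp_pos: [0.4353, -0.1727, 0.1198]
orientation: [0.001, -0.064, 0.998, -0.0]
wrist_force: [-0.3, -0.2, -0.3]
finger_gap: 0.0853
grip_force: 0.0
```

```bash
python3 - <<'E'
from h import *
go(.4343,-.1728,.017,.127)
a=[]
im,K,T=cam("scene"); q=proj((.6,.0,.05),K,T); u,v=[int(w) for w in q]
a=cv2.resize(im[v-80:v+100,u-120:u+120],(400,300),interpolation=cv2.INTER_CUBIC)
im,K,T=cam("top"); b=cv2.resize(im[80:260,140:380],(400,300),interpolation=cv2.INTER_CUBIC)
cv2.imwrite("pics/t1.png",cv2.resize(np.hstack([a,b]),None,fx=1,fy=1))
E
```

```text
shift [-0.04 -0.   -4.11] rz -0.001 j [-0.55  0.18 -0.43  0.95  0.   -0.68] t 23.4167
```

View pics/t1.png

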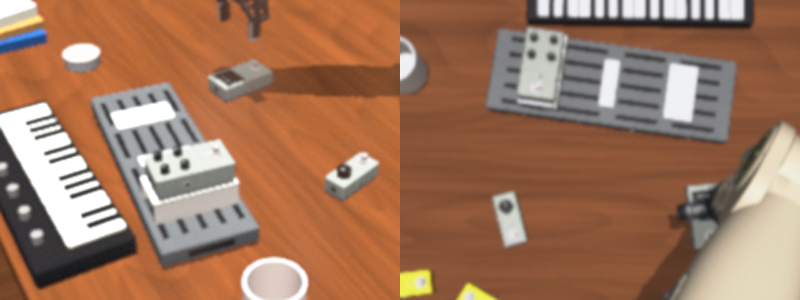

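The delay (187,165 left; 543,65 right) stands square on the bridge with its footswitch to the front. Now the tuner.

Call:
apply_moves --moves '[0,0,-1,0,0,0,0,0,-2,0,0,0,0,0,-2.8,0,0,0,0,0,-3.5,0,0,0,0,0,-3.9,0,0,0,0,0,-4.11,0,0,0,0,0,-4.11,0,0,0,0,0,-4.11,0,0,0]'

```text
clock: 24.18
tcp_pos: [0.4346, -0.1728, 0.0165]
orientation: [0.0, -0.064, 0.998, -0.0]
wrist_force: [0.2, 0.4, 0.4]
finger_gap: 0.0855
grip_force: 0.0
```

Call:
apply_moves --moves '[0,0,0,0,0,0,0,0,0,0,0,0,0,0,0,0,0,0,0,0,0,0,0,0,0,0,0,0,0,0,0,0,0,0,0,0]' --claw 0 --newtons 50

```text
clock: 24.68
tcp_pos: [0.435, -0.1733, 0.0174]
orientation: [0.001, -0.064, 0.998, -0.0]
wrist_force: [-0.0, 0.9, 6.1]
finger_gap: 0.0586
grip_force: 54.5
```

```bash
python3 - <<'E'
from h import *
go(.6555,-.1228,.053,-.127)
E
```

```text
shift [8.82 2.02 1.42] rz -0.254 j [-0.55  0.3  -0.57  0.7   0.   -0.68] t 24.6833
```

Call:
apply_moves --moves '[0,0,1,0,0,0,0,0,2.2,0,0,0,0,0,3.5,0,0,0,0.7,0.2,4,0,0,-0.05,1.6,0.4,4,0,0,-0.1,2.7,0.6,4,0,0,-0.15,3.8,0.9,4,0,0,-0.2,4.9,1.1,4,0,0,-0.254,6,1.4,4,0,0,-0.254,7,1.6,4,0,0,-0.254,8,1.8,3.5,0,0,-0.254,8.6,2,3,0,0,-0.254,8.82,2.02,2.5,0,0,-0.254,8.82,2.02,2.2,0,0,-0.254,8.82,2.02,2,0,0,-0.254,8.82,2.02,2,0,0,-0.254,8.82,2.02,2,0,0,-0.254]'

```text
clock: 26.1
tcp_pos: [0.6533, -0.1227, 0.0661]
orientation: [-0.001, 0.064, 0.998, 0.0]
wrist_force: [0.4, 0.2, -2.2]
finger_gap: 0.0588
grip_force: 56.6
```

```bash
python3 - <<'E'
from h import *
go(.6555,-.1228,.0534,-.127)
E
```

```text
shift [ 0.09 -0.   -0.51] rz 0.001 j [-0.31  0.58  0.02  1.02 -0.   -0.18] t 26.1
```

Call:
apply_moves --moves '[0.04,0,-0.2,0,0,0,0.04,0,-0.35,0,0,0,0.04,0,-0.42,0,0,0,0.04,0,-0.47,0,0,0,0.04,0,-0.52,0,0,0,0.04,0,-0.56,0,0,0,0.04,0,-0.56,0,0,0,0.04,0,-0.56,0,0,0]'

```text
clock: 26.77
tcp_pos: [0.6555, -0.1225, 0.0535]
orientation: [0.0, 0.063, 0.998, -0.0]
wrist_force: [-4.1, 0.2, 6.1]
finger_gap: 0.0588
grip_force: 57.5
```

Call:
apply_moves --moves '[0,0,0,0,0,0,0,0,0,0,0,0,0,0,0,0,0,0,0,0,0,0,0,0,0,0,0.5,0,0,0,0,0,1.2,0,0,0,0,0,2.2,0,0,0,-0.9,1,3,0,0,0.05,-1.8,2.1,3,0,0,0.1,-2.7,3.2,3,0,0,0.15,-3.6,4.3,3,0,0,0.2,-4.5,5.4,3,0,0,0.25,-5.4,6.5,3,0,0,0.3,-6.3,7.6,3,0,0,0.35,-7.2,8.7,3,0,0,0.4,-8.1,9.8,3,0,0,0.404,-8.8,10.9,3,0,0,0.404,-9.2,11.6,3,0,0,0.404,-9.29,12.15,3,0,0,0.404,-9.29,12.15,3,0,0,0.404]' --claw 100

```text
clock: 28.43
tcp_pos: [0.4225, 0.1835, 0.1274]
orientation: [0.0, -0.14, 0.99, 0.0]
wrist_force: [1.0, 0.2, 0.4]
finger_gap: 0.0852
grip_force: 0.0
```

Call:
apply_moves --moves '[0,0,0,0,0,0,0,0,0,0,0,0,0,0,0,0,0,0]'

```text
clock: 28.68
tcp_pos: [0.4238, 0.1807, 0.1271]
orientation: [0.0, -0.138, 0.99, -0.0]
wrist_force: [-0.3, 0.8, -0.1]
finger_gap: 0.0853
grip_force: 0.0
```

```bash
python3 - <<'E'
from h import *
go(.4232,.1812,.017,.277)
E
```

```text
shift [-0.02  0.02 -4.41] rz 0.001 j [ 0.23  0.16 -0.44  0.97 -0.   -0.05] t 28.6833
```

Call:
apply_moves --moves '[0,0,-1,0,0,0,0,0,-2,0,0,0,0,0,-3,0,0,0,0,0,-3.8,0,0,0,0,0,-4.2,0,0,0,0,0,-4.41,0,0,0,0,0,-4.41,0,0,0,0,0,-4.41,0,0,0]'

```text
clock: 29.35
tcp_pos: [0.4239, 0.1809, 0.0171]
orientation: [0.0, -0.138, 0.99, 0.0]
wrist_force: [-0.1, 0.0, 0.5]
finger_gap: 0.0857
grip_force: 0.0
```

Call:
apply_moves --moves '[0,0,0,0,0,0,0,0,0,0,0,0,0,0,0,0,0,0,0,0,0,0,0,0,0,0,0,0,0,0,0,0,0,0,0,0,0,0,0,0,0,0,0,0,0,0,0,0]' --claw 0 --newtons 40

```text
clock: 30.02
tcp_pos: [0.4241, 0.1813, 0.0178]
orientation: [0.001, -0.138, 0.99, -0.0]
wrist_force: [-0.8, -1.6, 5.9]
finger_gap: 0.0393
grip_force: 41.2
```

```bash
python3 - <<'E'
from h import *
go(.6705,.0063,.0537,-.126)
E
```

```text
shift [ 9.86 -7.    1.44] rz -0.403 j [ 0.23  0.29 -0.59  0.69 -0.   -0.05] t 30.0167
```

Call:
apply_moves --moves '[0,0,1,0,0,0,0,0,2.2,0,0,0,0,0,3.2,0,0,0,0,-1,4,0,0,-0.05,0.3,-2,4,0,0,-0.1,0.7,-3.1,4,0,0,-0.15,1.2,-4.2,4,0,0,-0.2,1.8,-5.3,4,0,0,-0.25,2.6,-6.3,4,0,0,-0.3,3.6,-6.9,4,0,0,-0.35,4.8,-7,4,0,0,-0.403,6,-7,4,0,0,-0.403,7.2,-7,4,0,0,-0.403,8.4,-7,3.5,0,0,-0.403,9.3,-7,3,0,0,-0.403,9.86,-7,2.5,0,0,-0.403,9.86,-7,2.2,0,0,-0.403,9.86,-7,2,0,0,-0.403,9.86,-7,2,0,0,-0.403,9.86,-7,2,0,0,-0.403]'

```text
clock: 31.68
tcp_pos: [0.6683, 0.0066, 0.0667]
orientation: [-0.001, 0.063, 0.998, 0.0]
wrist_force: [-0.6, -0.0, -2.5]
finger_gap: 0.0391
grip_force: 41.6
```

```bash
python3 - <<'E'
from h import *
go(.6705,.0063,.0537,-.126)
E
```

```text
shift [ 0.09 -0.01 -0.52] rz -0.000 j [-0.11  0.58  0.04  1.02  0.    0.02] t 31.6833
```

Call:
apply_moves --moves '[0.04,0,-0.2,0,0,0,0.04,0,-0.35,0,0,0,0.04,0,-0.42,0,0,0,0.04,0,-0.47,0,0,0,0.04,0,-0.52,0,0,0,0.04,0,-0.56,0,0,0,0.04,0,-0.56,0,0,0,0.04,0,-0.56,0,0,0]'

```text
clock: 32.35
tcp_pos: [0.6708, 0.0063, 0.0538]
orientation: [0.0, 0.063, 0.998, -0.0]
wrist_force: [-3.2, -0.4, 4.6]
finger_gap: 0.0389
grip_force: 42.4
```

Release, rise and back away.

Call:
apply_moves --moves '[0,0,0,0,0,0,0,0,0,0,0,0,0,0,0,0,0,0,0,0,0,0,0,0,0,0,0,0,0,0,0,0,0.5,0,0,0,0,0,1.2,0,0,0,0,0,2.2,0,0,0,0,0,3.4,0,0,0,0,0,4.6,0,0,0,0,0,6,0,0,0,-1,0,7,0,0,0,-2,0,7,0,0,0,-3.2,0,7,0,0,0,-4.4,0,7,0,0,0,-5.6,0,7,0,0,0,-6.8,0,7,0,0,0,-8,0,7,0,0,0,-8.5,0,7,0,0,0,-8.5,0,7,0,0,0,-8.5,0,7,0,0,0]' --claw 100

```text
schema error: expected 1 to 20 rows
```

```bash
python3 - <<'E'
from h import *
im,K,T=cam("top"); b=cv2.resize(im[85:205,170:370],(800,480),interpolation=cv2.INTER_CUBIC)
# expected outlines of the top faces
for x,y,z,L,W in[(.6852,.124,.112,120,64),(.6703,.0063,.067,92,40),(.6552,-.1228,.067,112,60)]:
    t=-.126; R=np.array([[np.cos(t),-np.sin(t)],[np.sin(t),np.cos(t)]])
    P=[(proj((*(np.array([x,y])+R@np.array([sx*L,sy*W])/2000),z),K,T)-[170,85]+.5)*4 for sx,sy in[(1,1),(1,-1),(-1,-1),(-1,1)]]
    cv2.polylines(b,[np.int32(P)],True,(0,0,255),1)
cv2.imwrite("pics/f1.png",b)
im,K,T=cam("scene"); cv2.imwrite("pics/f2.png",cv2.resize(im[110:350,40:360],(800,600),interpolation=cv2.INTER_CUBIC))
E
```

```text
(no output)
```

View pics/f1.png

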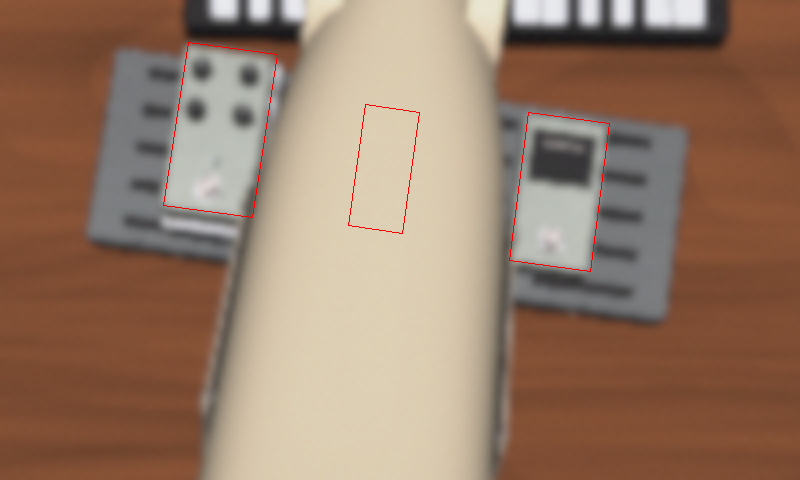

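View pics/f2.png

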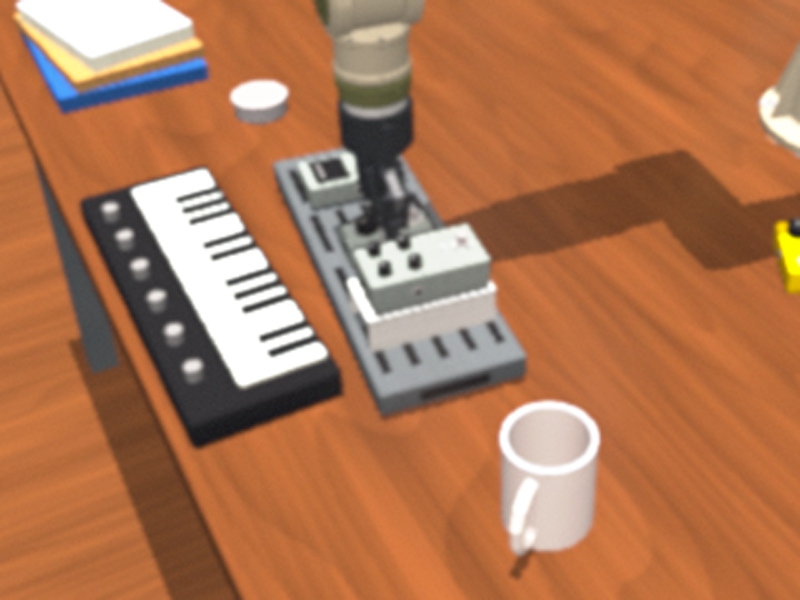

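The last call had too many rows and was refused. The delay and tuner outlines, drawn at (220,130) and (560,190), match. Redo with fewer rows.

Call:
apply_moves --moves '[0,0,0,0,0,0,0,0,0,0,0,0,0,0,0,0,0,0,0,0,0,0,0,0,0,0,0.5,0,0,0,0,0,1.2,0,0,0,0,0,2.2,0,0,0,0,0,3.4,0,0,0,0,0,4.6,0,0,0,0,0,6,0,0,0,-1,0,7,0,0,0,-2,0,7,0,0,0]' --claw 100

```text
clock: 33.45
tcp_pos: [0.6241, 0.0059, 0.2338]
orientation: [0.005, 0.063, 0.998, -0.0]
wrist_force: [0.8, -0.3, 0.1]
finger_gap: 0.085
grip_force: 0.0
```

Call:
apply_moves --moves '[-1.2,-1,0,0,0,0,-2.4,-2,0,0,0,0,-3.6,-3,0,0,0,0,-4.8,-4,0,0,0,0,-6,-5.2,0,0,0,0,-6.5,-6.4,0,0,0,0,-6.5,-7.6,0,0,0,0,-6.5,-8.8,0,0,0,0,-6.5,-10,0,0,0,0,-6.5,-11,0,0,0,0,-6.5,-11,0,0,0,0,-6.5,-11,0,0,0,0]'

```text
clock: 34.45
tcp_pos: [0.4581, -0.2699, 0.2276]
orientation: [-0.0, 0.064, 0.998, 0.0]
wrist_force: [-0.2, -1.0, 0.1]
finger_gap: 0.0858
grip_force: 0.0
```

```bash
python3 - <<'E'
from h import *
im,K,T=cam("top"); b=cv2.resize(im[85:205,170:370],(500,300),interpolation=cv2.INTER_CUBIC)
for x,y,z,L,W in[(.6852,.124,.112,120,64),(.6703,.0063,.067,92,40),(.6552,-.1228,.067,112,60)]:
    t=-.126; R=np.array([[np.cos(t),-np.sin(t)],[np.sin(t),np.cos(t)]])
    P=[(proj((*(np.array([x,y])+R@np.array([sx*L,sy*W])/2000),z),K,T)-[170,85]+.5)*2.5 for sx,sy in[(1,1),(1,-1),(-1,-1),(-1,1)]]
    cv2.polylines(b,[np.int32(P)],True,(0,0,255),1)
im,K,T=cam("scene"); a=cv2.resize(im[150:290,130:270],(300,300),interpolation=cv2.INTER_CUBIC)
cv2.imwrite("pics/f3.png",np.hstack([b,a]))
E
```

```text
(no output)
```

View pics/f3.png

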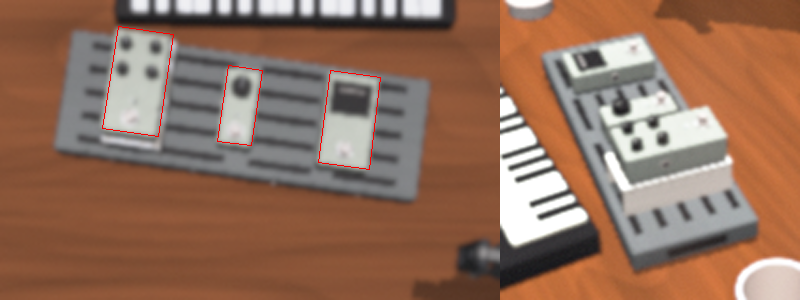

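The delay (137,82), mini (240,105) and tuner (350,120) all fill their expected outlines, knobs to the back and footswitches to the front. The arm is clear of everything.

```bash
python3 -c "
from h import *
print(job.hand_in())"
```

```text
the job is handed in; nothing more can be done
None
```

The job is handed in: in the last pictures the supply, bridge and delay are stacked, the tuner and mini are on their pads with footswitches to the front, and nothing touched the mug or tin; no verdict was returned.

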